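Hang the loose roll of tape on the empty holder

ROBOT

A 7-joint arm with a two-finger parallel gripper is mounted at the origin on a cart in front of the work surface, level with it; the furniture and walls round the work are solid. World frame = base frame: x ahead of the robot, y to its left, z up, the work surface at z = 0. Lengths are in mm, angles in rad, forces in N, time in s.
With the tool pointing down it reaches from about 400 to 875 mm from the base axis. Payload 4.4 kg.
Tool frame: the origin (TCP) lies at the very end of the fingers, on their centre line; the grasp point (between the pads) lies 19 mm behind it; z points along the fingers, y is the line along which they close (so a half turn about z gives the same grasp; the last joint's range is limited). The gripper opens to 85 mm and grips with 20 to 120 N. Pads are 22 mm wide; open, the fingers measure 114 mm over their backs; the gripper's body (76 mm by 85 mm) begins 54 mm behind the grasp point. The pads swing forward as they close: fully open they stand 13 mm farther back than shut.
Start: joints at [1.075, 0.628, 0.038, 1.517, -0.027, 0.996, -0.02], TCP at [270.876, -590.884, 231.313] pointing down, gripper open.
Joint ranges: [-3.06, 3.06], [-0.37, 2.12], [-1.25, 1.32], [0.18, 2.47], [-1.1, 4.24], [0.23, 1.98], [-2.94, 2.94]. Speed limits (rad/s): [2.57, 2.57, 3.14, 3.14, 3.14, 3.14, 3.14].

INTERFACE

Orientations are given as [roll, pitch, yaw] about the fixed x, y, z axes, in that order (R = Rz(yaw) Ry(pitch) Rx(roll)).
In Python, from cell import monitor, viewer, workorder gives the robot as it stands.
- The arm moves only by the tool arm_command, never from a script. Its argument "series" is one flat list of numbers, 5 for each row, row after row: the opening in per cent of the stroke, from 0 (shut) to 100 (fully open), then the shift along the tool's x, y, z in cm, then the turn about the tool's z in degrees. In form: [claw, x, y, z, roll, claw, x, y, z, roll, ...]. A call has exactly 5 rows; each row is the pose to reach, as a shift and turn from the pose commanded when the call began, along the tool's axes at that moment; what a row does not reach only later rows make up. A row lasts 1/12 s, in which the tool goes at most 41.7 mm and 7.16 degrees, less where a joint would pass 70% of its speed; a pose out of reach is approached as far as the arm can. A call with a gripper value outside its range is refused whole. The fingers move at their own pace and stop on an object; the grip force is fixed at half the most. Time passes only in rows, so rows that repeat a pose let the fingers close, or fill a call up. It gives the time, the measured TCP pose, the force, the opening and the grip force at its end, in the units of the state.
- monitor.read_state(): the state, without advancing time (a new reading comes with each control period).
- viewer.get_image(name): name is "scene" or "top" or "wrist"; returns (picture, depth): 480x640x3 uint8, red, green, blue; 480x640 float32, mm along the optical axis (not along the pixel's ray), 0 where there is no reading.
- viewer.camera_model(name): a dict with "mtx" (3x3 intrinsics, pixels), "R" (3x3) and "t" (3): a world point X has camera coordinates R X + t. Camera axes: x right, y down, z forward; pixel columns grow to the right and rows downward; lengths in mm; the calibration is good to about 2 mm. A picture is of the moment at which its call begins: read the wrist's pose just before it. camera_model takes no time and is no camera call; for the wrist camera it gives the pose at the moment of the call.
- workorder.finish_job(): hands the job in; it is judged then, once.
The state is a dict: "clock": time; "qpos": joint angles; "qd": joint speeds; "tau": joint torques, N m; "eef_pos": TCP position; "tool_rot": TCP orientation; "force": force on the tool from outside, world axes, zero at the start; "torque": the same for the moment, N m; "width": finger opening in mm; "gripper_force": force on a finger pad.
Only numpy, scipy, OpenCV 4.12 (cv2) and the standard library are available. Lean on these libraries where they do the work, as an engineer would, in place of code of your own. Each camera call takes 0.05 s, during which the arm holds its last target. There are 200 camera calls.

TASK

Two grey tape holders stand on the table, each with a steel hook that slants up towards you; one already carries a roll of masking tape. Take the roll that lies on the table, slide it down along the slanting hook of the empty holder, keeping hold of it and keeping it square to the hook, until it lies against or nearly against the sloping back plate, and then let it go so that it hangs there flat against the plate.

Things in the scene. Friction and masses are not known exactly. Their poses are not given: they have to be found in the camera images.
- roll: The loose roll of masking tape as a whole; its origin is the centre of its underside.
- roll_center (a point): Centre (half-way up) of the loose roll of masking tape: a cream ring 104 mm in outer diameter and 25 mm wide; open hole about 72 mm in diameter (clear at least 66 mm), so its wall is about 15 mm thick. It lies flat on the table, z along its axis (up). 0.1 to 0.2 kg. The rim can be gripped with one finger in the hole and one outside.
- hook_free: Fixed hook and sloping 112 mm square back plate of the EMPTY holder. Origin: on the plate's face, mid-hook, 78 mm above the table. z: along the hook, out of the plate, up and towards the robot side, 40 degrees from vertical; x: up the plate's slope, away from the robot; y: level, to the left. Holder turned up to 0.3 rad. A seated roll's centre is at z = 12.5 mm; let go, it sinks to x about -13 mm.
- hook_full: The same hook and plate on the other, identical holder, which already carries a roll (fixed there, seated against the plate). Origin and axes as for the empty one. The holders stand side by side, at least 0.22 m apart, and may change places.
- hook_nose (a point): Tip of the empty holder's hook, 92 mm out from the plate; axes as for hook_free. The hook is a closed U-shaped loop of 10 mm steel rod: two legs one above the other joined by a round nose, over all 44 mm tall (along x) and 10 mm wide (along y). A hanging roll's hole rests on the upper leg.

How it is judged (in metres and radians):
On the way:
1. the roll, still held, is threaded well down the empty hook (its centre within 50 mm of the plate) and within 20 degrees of square to the hook (z of roll_center in the frame of hook_free between 0.005 and 0.05 m and x of roll_center in the frame of hook_free between -0.03 and 0.03 m and y of roll_center in the frame of hook_free between -0.035 and 0.035 m and angle between the z axis of roll_center and the z axis of hook_free, either way round below 0.35 rad and contact force between the fingers and roll above 0.5 N), for 0.1 s.
At the end, for the whole second after the job is handed in: The roll hangs on the empty holder's hook with the hook through its hole, its centre 7 to 21 mm from the back plate (12.5 mm when touching), within 0.2 rad of square to the hook, released and at rest (z of roll_center in the frame of hook_free between 0.007 and 0.021 m and x of roll_center in the frame of hook_free between -0.03 and 0.03 m and y of roll_center in the frame of hook_free between -0.035 and 0.035 m and angle between the z axis of roll_center and the z axis of hook_free, either way round below 0.2 rad and linear speed of roll below 0.03 m/s).
It also fails if it takes over 42 s, if anything falls off the work surface, if the arm or the gripper's body presses on something with over 40 N, if the wrist force passes 120 N, or if a joint passes its speed limit or range.

## Working session

There is one attempt and no reset: what is moved stays moved. The work goes in short steps, Python scripts to look and compute and a tool call to move; the robot and the scene stay as the last step left them, time stands still between calls to the robot, and variables do not carry over. Pictures are saved under pics/ and viewed, at most 10 in all, crops included, and the job is handed in when it is done.

Besides the shell and the picture viewer there is one more tool, called after "Call:" by a JSON object that holds its "method" and its "body", one argument or row to a line. arm_command: Moves the arm, as the interface text tells. Its arguments: {"type":"object","properties":{"series":{"type":"array","items":{"type":"number"}}},"required":["series"]}

```bash
mkdir -p pics; ls; python3 - <<'E'
from cell import monitor, viewer
import cv2,numpy as np
s=monitor.read_state();print(s)
for n in ("scene","top"):
    p,d=viewer.get_image(n);cv2.imwrite(f"pics/{n}0.png",p[:,:,::-1]);np.save(f"{n}0.npy",d)
    print(n,viewer.camera_model(n))
E
```

```text
pics
{'clock': 0.0, 'qpos': array([ 1.07518325,  0.62936192,  0.03843231,  1.51838154, -0.02699619,
        0.99629955, -0.01993064]), 'qd': array([ 0.00042339, -0.00076125,  0.00022005,  0.0009119 , -0.00096734,
       -0.00079666, -0.00144739]), 'tau': array([-1.50901842e-04, -5.63401437e+01,  1.22607082e+00, -1.93444920e+01,
        1.09188686e-02,  1.03875477e-02, -5.86243331e-06]), 'eef_pos': array([ 270.6208957 , -590.28728099,  230.37435798]), 'tool_rot': array([-3.13966021e+00,  2.40840044e-05,  4.29892032e-01]), 'force': array([0.54176338, 0.65151774, 0.6601405 ]), 'torque': array([ 0.03627077, -0.03170246,  0.03109964]), 'gripper_force': 0.0, 'width': 85.26774541363234}
scene {'mtx': array([[615.96488063,   0.        , 323.30113318],
       [  0.        , 615.96488063, 229.58898541],
       [  0.        ,   0.        ,   1.        ]]), 'R': array([[-0.56344438, -0.82614721, -0.00335002],
       [-0.59014714,  0.40531998, -0.69817051],
       [ 0.57814945, -0.39140325, -0.71592368]]), 't': array([303.18582829, 407.65712286, 768.03253119])}
top {'mtx': array([[521.62956219,   0.        , 317.41920136],
       [  0.        , 521.62956219, 244.29085879],
       [  0.        ,   0.        ,   1.        ]]), 'R': array([[-0.02461661, -0.99955232, -0.01700533],
       [-0.9981979 ,  0.02550734, -0.05431698],
       [ 0.05472643,  0.01563759, -0.99837893]]), 't': array([6.29521063e-01, 5.67249103e+02, 9.50811875e+02])}
```

View pics/top0.png

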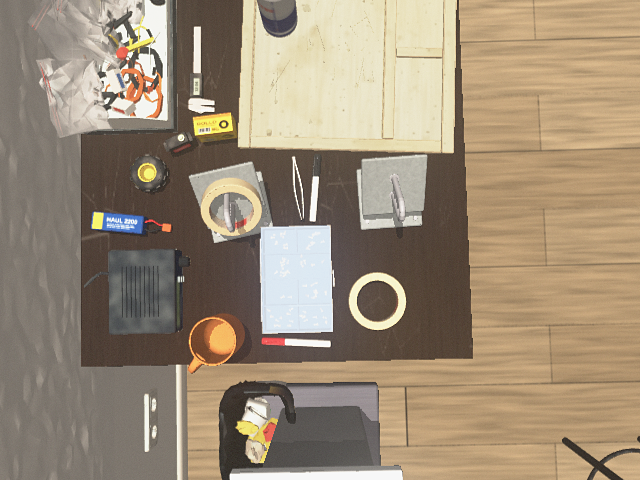

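View pics/scene0.png

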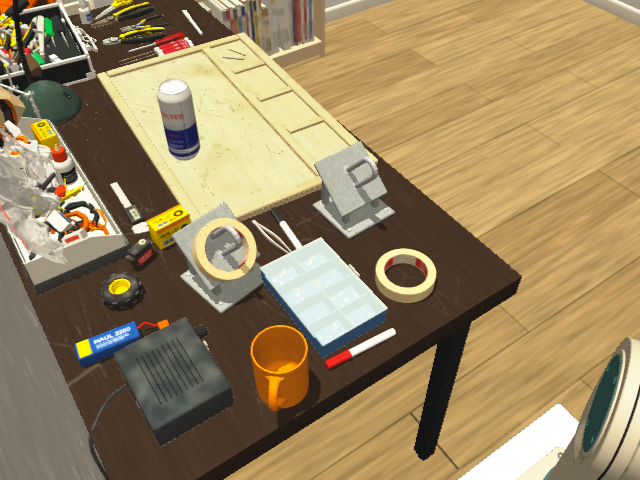

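The top view shows the loose roll at about (377,301) and the empty holder on the right. Its plate centre is near (393,185), with the hook running to a nose near (401,220). The full holder is on the left, at about (232,205). I'll measure these from depth.

```bash
cat > h.py <<'E'
import numpy as np,cv2
from cell import viewer
def cloud(d,m):
    v,u=np.indices(d.shape);K=m["mtx"]
    c=np.stack([(u-K[0,2])/K[0,0]*d,(v-K[1,2])/K[1,1]*d,d],-1)
    return (c-m["t"])@m["R"]
E
python3 - <<'E'
from h import *
p=cv2.imread("pics/top0.png");d=np.load("top0.npy");P=cloud(d,viewer.camera_model("top"))
roi=np.zeros(d.shape,bool);roi[265:340,340:415]=1
m=roi&(P[...,2]>17)&(P[...,2]<40)
print("roll top z",np.median(P[m][:,2]),m.sum())
(c,r)=cv2.minEnclosingCircle(P[m][:,:2].astype(np.float32));print("circle",c,r,P[m][:,:2].mean(0))
roi[:]=0;roi[150:235,345:440]=1
m=roi&(P[...,2]>35)&(P[...,2]<200)
Q=P[m];print(m.sum())
# plate plane ransac
best=None;rng=np.random.default_rng(0)
for _ in range(500):
    a,b,c=Q[rng.choice(len(Q),3,False)];n=np.cross(b-a,c-a);l=np.linalg.norm(n)
    if l<100: continue
    n/=l;n*=np.sign(n[2]);i=abs((Q-a)@n)<2.5
    if best is None or i.sum()>best.sum():best=i
S=Q[best];c0=S.mean(0);n=np.linalg.svd(S-c0,full_matrices=False)[2][2];n*=np.sign(n[2])
print("plane n",n,"tilt",np.degrees(np.arccos(n[2])),"yaw",np.arctan2(-n[1],-n[0]),"c",c0,best.sum())
x,y=[np.array(v) for v in (np.cross(np.cross([0,0,1],n),n),np.cross([0,0,1],n))]
y=-np.cross([0,0,1],n)*-1;y/=np.linalg.norm(y);y*=np.sign(y[1]);x=np.cross(y,n)
for ax in (x,y):
    t=S@ax;print("ext",np.percentile(t,[.5,99.5]),ax)
a=[np.percentile(S@ax,[.5,99.5]).mean() for ax in (x,y)];print("plate ctr",a[0]*x+a[1]*y+(c0@n)*n)
H=Q[((Q-c0)@n>15)&((Q-c0)@n<105)];h=(H-c0)@n;print("hook n",len(H),h.max())
print("hook y rel plate ctr",np.median(H@y)-a[1], "x rel",np.percentile(H@x,[5,95])-a[0]); print(H[h>h.max()-6].mean(0))
m=(P[...,2]<10)&(P[...,2]>-10);print("table z",np.median(P[m][:,2]))
E
```

```text
roll top z 24.58994481552947 1259
circle (460.6966857910156, -119.8445816040039) 52.01545715332031 [ 460.08563337 -120.00065264]
3688
plane n [-0.64052746 -0.02792361  0.76742742] tilt 39.87656767486551 yaw 0.04356713051944746 c [ 665.45350101 -147.85092964   81.57086508] 2976
ext [497.53365674 607.98713125] [0.76669921 0.03342403 0.64113583]
ext [-232.43695578 -122.86484648] [-0.04355335  0.9990511  -0.        ]
plate ctr [ 661.81619064 -148.96794463   78.49436796]
hook n 341 93.9851211246269
hook y rel plate ctr 1.0955908755678934 x rel [-16.59433863  20.90745644]
[ 603.87045534 -151.70294245  147.95451361]
table z 0.49227299869863805
```

```bash
python3 - <<'E'
import cv2
p=cv2.imread("pics/top0.png")[140:350,330:450];cv2.imwrite("pics/crop1.png",cv2.resize(p,None,fx=2.8,fy=2.8,interpolation=cv2.INTER_CUBIC))
p=cv2.imread("pics/scene0.png")[130:310,290:450]
E
```

Call:
{"method": "arm_command", "body": {
  "series": [100, 3.0, -2.6, 0, 4.4, 100, 6.0, -5.2, 0, 8.8, 100, 9.0, -7.8, 0, 13.2, 100, 12, -10.4, 0, 17.6, 100, 15, -13, 0, 22.1]
}}

```text
clock: 0.52
eef_pos: [353.3, -408.2, 230.9]
tool_rot: [-3.141, 0.0, 0.04]
force: [0.4, 0.5, 0.1]
width: 85.6
gripper_force: 0.0
```

```bash
cat >> h.py <<'E'
from cell import monitor
from scipy.spatial.transform import Rotation as Ro
def rel(*targets):
    s=monitor.read_state();R=Ro.from_euler("xyz",s["tool_rot"]).as_matrix()
    print("t",round(s["clock"],2),"pos",s["eef_pos"].round(1),"rot",s["tool_rot"].round(3),"F",s["force"].round(1),"w",round(s["width"],1),"gf",round(s["gripper_force"],1))
    for t in targets: print(t,"-> cm",(R.T@(np.array(t[:3])-s["eef_pos"])/10).round(2))
yh=np.array([-.0436,.999,0]);O=np.array([661.8,-149,78.5]);n=np.array([-.642,-.028,.766]);x=np.array([.766,.033,.642])
E
python3 -c "
from h import *
rel((462.6,-163.8,110),(462.6,-163.8,3))"
```

```text
t 0.52 pos [ 353.3 -408.2  230.9] rot [-3.141  0.     0.04 ] F [0.4 0.5 0.1] w 85.6 gf 0.0
(462.6, -163.8, 110) -> cm [ 11.9  -23.98  12.11]
(462.6, -163.8, 3) -> cm [ 11.9  -23.97  22.81]
```

Call:
{"method": "arm_command", "body": {
  "series": [100, 1.5, -3, 1.5, 0, 100, 3, -6, 3, 0, 100, 4.5, -9, 4.5, 0, 100, 6, -12, 6, 0, 100, 7.5, -15, 7.5, 0]
}}

```text
clock: 0.93
eef_pos: [421.6, -255.4, 155.7]
tool_rot: [-3.142, 0.0, 0.044]
force: [1.5, -0.7, -0.6]
width: 85.5
gripper_force: 0.0
```

Call:
{"method": "arm_command", "body": {
  "series": [100, 1.5, -3, 1.5, 0, 100, 3, -6, 3, 0, 100, 4.4, -9, 4.6, 0, 100, 4.4, -9, 6, 0, 100, 4.4, -9, 6, 0]
}}

```text
clock: 1.35
eef_pos: [460.6, -162.0, 94.0]
tool_rot: [-3.139, 0.004, 0.049]
force: [-0.9, -0.3, 0.0]
width: 85.2
gripper_force: 0.0
```

```bash
python3 -c "
from h import *
rel((462.6,-163.8,3))
p,d=viewer.get_image('wrist');cv2.imwrite('pics/wrist1.png',p[:,:,::-1])
m=viewer.camera_model('wrist');P=cloud(d,m);k=(d>0)&(P[...,2]>18)&(P[...,2]<32)&(np.hypot(P[...,0]-460.7,P[...,1]+119.8)<60)
print(k.sum(),cv2.minEnclosingCircle(P[k][:,:2].astype(np.float32)),np.median(P[k][:,2]))"
```

```text
t 1.35 pos [ 460.6 -162.    94. ] rot [-3.139  0.004  0.049] F [-0.9 -0.3  0. ] w 85.2 gf 0.0
(462.6, -163.8, 3) -> cm [0.23 0.21 9.1 ]
11695 ((461.60205078125, -124.03691864013672), 52.39535140991211) 25.58445764134508
```

Call:
{"method": "arm_command", "body": {
  "series": [100, 0.2, 0.4, 3, 0, 100, 0.2, 0.4, 6, 0, 100, 0.2, 0.4, 8, 0, 100, 0.2, 0.4, 9.0, 0, 100, 0.2, 0.4, 9.0, 0]
}}

```text
clock: 1.82
eef_pos: [462.2, -170.4, 5.3]
tool_rot: [-3.141, 0.003, 0.042]
force: [0.7, -0.1, 0.5]
width: 85.2
gripper_force: 0.0
```

Call:
{"method": "arm_command", "body": {
  "series": [0, 0, 0, 0, 0, 0, 0, 0, 0, 0, 0, 0, 0, 0, 0, 0, 0, 0, 0, 0, 0, 0, 0, 0, 0]
}}

```text
clock: 2.23
eef_pos: [464.1, -169.1, 7.2]
tool_rot: [3.141, -0.001, 0.044]
force: [-0.9, 1.7, 0.7]
width: 25.7
gripper_force: 1.0
```

Call:
{"method": "arm_command", "body": {
  "series": [0, 0, 0, 0, 0, 0, 0, 0, 0, 0, 0, 0, 0, 0, 0, 0, 0, 0, 0, 0, 0, 0, 0, 0, 0]
}}

```text
clock: 2.65
eef_pos: [463.9, -169.0, 7.2]
tool_rot: [3.141, -0.001, 0.044]
force: [-0.4, 1.0, 7.5]
width: 15.0
gripper_force: 57.6
```

Call:
{"method": "arm_command", "body": {
  "series": [0, 0, 0, -1, 0, 0, 0, 0, -4, 0, 0, 0, 0, -8, 0, 0, 0, 0, -12, 0, 0, 0, 0, -16, 0]
}}

```text
clock: 3.07
eef_pos: [462.7, -169.0, 168.4]
tool_rot: [-3.141, 0.001, 0.044]
force: [2.2, 0.4, -1.9]
width: 15.0
gripper_force: 58.0
```

Call:
{"method": "arm_command", "body": {
  "series": [0, 0, 0, -3, 0, 0, 0, 0, -4, 0, 0, 0, 0, -4, 0, 0, 0, 0, -4, 0, 0, 0, 0, -4, 0]
}}

```text
clock: 3.48
eef_pos: [462.4, -168.7, 205.4]
tool_rot: [-3.141, 0.002, 0.044]
force: [-0.8, -0.7, -2.0]
width: 15.4
gripper_force: 58.0
```

```bash
cat >> h.py <<'E'
def fitroll(cam="scene",name=None,rad=75,zr=(-60,60)):
    s=monitor.read_state();e=s["eef_pos"];p,d=viewer.get_image(cam)
    if name: cv2.imwrite(f"pics/{name}.png",p[:,:,::-1])
    P=cloud(d,viewer.camera_model(cam));f=p.astype(int)
    cream=(f[...,0]>140)&(f[...,0]-f[...,2]>25)&(d>0)
    c=e+44*yh
    k=cream&(np.linalg.norm(P-c,axis=-1)<rad)
    return P[k],e,p
E
python3 -c "
from h import *
Q,e,p=fitroll('top','top2')
z=np.median(Q[:,2]);print(e,len(Q),z,Q.min(0),Q.max(0))
c=Q.mean(0);n_=np.linalg.svd(Q-c,full_matrices=False)[2][2];print(c,n_)
Q,e,p=fitroll('scene','scene2');print(len(Q),Q.min(0),Q.max(0))
cv2.imwrite('pics/s2c.png',cv2.resize(p[100:340,250:500,::-1],None,fx=2.4,fy=2.4))
rel()"
```

```text
[ 462.42922772 -168.68083919  205.35161549] 1599 223.00494310972454 [ 410.39955345 -168.04538225  203.57653619] [513.00099465 -73.01524465 227.21739005]
[ 463.175185   -112.87239849  222.68088195] [ 4.33573299e-03 -1.25591511e-04  9.99990593e-01]
2061 [ 408.32441252 -179.66251719  198.1616536 ] [514.4871373  -70.5485178  251.32385076]
t 3.58 pos [ 462.4 -168.7  204.9] rot [-3.141e+00  3.000e-03  4.400e-02] F [-0.5  0.9 -3. ] w 14.8 gf 58.1
```

View pics/s2c.png

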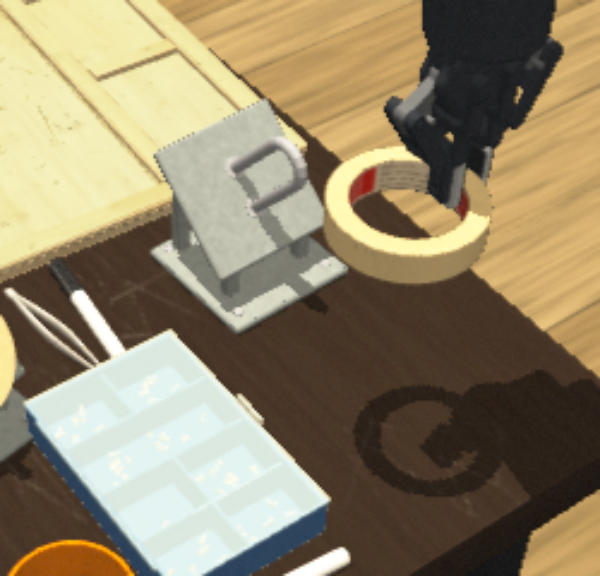

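The roll is held flat by its right rim. The tool can't tilt, so I'll pivot the roll in the grip by pressing its far rim on the nose of the hook. First I'll move to just above the nose.

```bash
python3 -c "
from h import *
rel((581,-170.5,172))"
```

```text
t 3.58 pos [ 462.4 -168.7  204.9] rot [-3.141e+00  3.000e-03  4.400e-02] F [-0.5  0.9 -3. ] w 14.8 gf 58.1
(581, -170.5, 172) -> cm [11.85  0.7   3.25]
```

Call:
{"method": "arm_command", "body": {
  "series": [0, 3, 0.2, 0, 0, 0, 6, 0.4, 0, 0, 0, 9, 0.6, 1, 0, 0, 11.8, 0.7, 2, 0, 0, 11.8, 0.7, 3.2, 0]
}}

```text
clock: 4.0
eef_pos: [587.7, -169.8, 172.6]
tool_rot: [3.141, -0.005, 0.047]
force: [0.9, -0.1, -1.6]
width: 14.7
gripper_force: 58.7
```

Call:
{"method": "arm_command", "body": {
  "series": [0, 0, 0, 0.3, 0, 0, 0, 0, 0.6, 0, 0, 0, 0, 0.9, 0, 0, 0, 0, 1.2, 0, 0, 0, 0, 1.2, 0]
}}

```text
clock: 4.42
eef_pos: [581.0, -171.1, 162.2]
tool_rot: [-3.141, 0.001, 0.043]
force: [-0.0, 0.5, -0.9]
width: 15.3
gripper_force: 58.7
```

```bash
python3 -c "
from h import *
rel((581,-170.5,154),(570,-170.5,139.5),(565,-170.5,122))"
```

```text
t 4.42 pos [ 581.  -171.1  162.2] rot [-3.141e+00  1.000e-03  4.300e-02] F [-0.   0.5 -0.9] w 15.3 gf 58.7
(581, -170.5, 154) -> cm [ 0.01 -0.06  0.82]
(570, -170.5, 139.5) -> cm [-1.09 -0.11  2.27]
(565, -170.5, 122) -> cm [-1.59 -0.13  4.02]
```

Now I'll press down, half the angle first.

Call:
{"method": "arm_command", "body": {
  "series": [0, 0, 0, 0.7, 0, 0, -0.3, 0, 1.1, 0, 0, -0.6, 0, 1.5, 0, 0, -0.9, 0, 1.9, 0, 0, -1.1, 0, 2.3, 0]
}}

```text
clock: 4.83
eef_pos: [576.6, -173.5, 144.2]
tool_rot: [3.137, -0.015, 0.043]
force: [1.1, -2.0, 19.3]
width: 14.9
gripper_force: 71.9
```

```bash
cat >> h.py <<'E'
def tilt():
    for cam in ("top","scene"):
        Q,e,p=fitroll(cam)
        # RANSAC plane
        best=None;rng=np.random.default_rng(1)
        for _ in range(400):
            a,b,c=Q[rng.choice(len(Q),3,False)];m=np.cross(b-a,c-a);l=np.linalg.norm(m)
            if l<300: continue
            m/=l;i=abs((Q-a)@m)<2
            if best is None or i.sum()>best.sum():best=i
        S=Q[best];c=S.mean(0);m=np.linalg.svd(S-c,full_matrices=False)[2][2];m*=np.sign(m[2])
        print(cam,len(Q),len(S),"normal",m.round(3),"tilt to robot",np.degrees(np.arctan2(-m[0],m[2])).round(1),"c",c.round(1),"min",S.min(0).round(1),"max",S.max(0).round(1))
    rel()
E
python3 -c "
from h import *
tilt()"
```

```text
top 1589 1022 normal [-0.421 -0.069  0.904] tilt to robot 25.0 c [ 572.6 -116.4  164.6] min [ 526.9 -170.9  140.5] max [619.9 -78.2 187.3]
scene 1176 779 normal [-0.424 -0.065  0.903] tilt to robot 25.2 c [ 565.  -118.2  161.2] min [ 524.2 -185.   140.6] max [618.2 -77.3 186.4]
t 4.93 pos [ 573.7 -174.2  143.2] rot [ 3.137 -0.009  0.042] F [-3.2 -3.3 13.8] w 15.0 gf 71.8
```

It works: the roll has pivoted 25° with 4° of side tilt. I'll continue.

Call:
{"method": "arm_command", "body": {
  "series": [0, -0.1, 0, 0.4, 0, 0, -0.2, 0, 0.8, 0, 0, -0.3, 0, 1.2, 0, 0, -0.4, 0, 1.5, 0, 0, -0.4, 0, 1.5, 0]
}}

```text
clock: 5.35
eef_pos: [571.4, -175.9, 129.3]
tool_rot: [3.135, -0.013, 0.041]
force: [-1.3, -6.2, 16.9]
width: 15.1
gripper_force: 89.7
```

```bash
python3 -c "
from h import *
tilt()"
```

```text
top 1737 876 normal [-0.664 -0.114  0.739] tilt to robot 41.9 c [ 564.  -118.3  150.8] min [ 526.  -172.8  112.7] max [604.6 -81.6 184.8]
scene 1261 753 normal [-0.663 -0.117  0.739] tilt to robot 41.9 c [ 557.9 -119.7  145.9] min [ 524.2 -187.5  113.6] max [603.2 -79.4 183.8]
t 5.45 pos [ 570.2 -176.2  128.8] rot [ 3.135 -0.01   0.041] F [-3.8 -6.2 14. ] w 14.9 gf 89.5
```

The roll is now tilted 42°, about 5° off the hook axis. I'll lift it clear along the hook axis and measure the roll centre relative to the tool.

Call:
{"method": "arm_command", "body": {
  "series": [0, -0.5, 0, -1, 0, 0, -1, 0, -3, 0, 0, -1.5, 0, -5, 0, 0, -2, 0, -6, 0, 0, -2, 0, -6, 0]
}}

```text
clock: 5.87
eef_pos: [546.9, -172.9, 186.8]
tool_rot: [3.141, -0.003, 0.044]
force: [0.5, -0.3, -2.1]
width: 15.3
gripper_force: 86.4
```

```bash
cat >> h.py <<'E'
def center(cam="top",name=None):
    """project points of the upper face on its plane, fit circle to outer edge"""
    from scipy.optimize import least_squares
    Q,e,p=fitroll(cam,name)
    best=None;rng=np.random.default_rng(1)
    for _ in range(400):
        a,b,c=Q[rng.choice(len(Q),3,False)];m=np.cross(b-a,c-a);l=np.linalg.norm(m)
        if l<300: continue
        m/=l;i=abs((Q-a)@m)<2
        if best is None or i.sum()>best.sum():best=i
    S=Q[best];c=S.mean(0);m=np.linalg.svd(S-c,full_matrices=False)[2][2];m*=np.sign(m[2])
    u=np.cross([0,1,0],m);u/=np.linalg.norm(u);v=np.cross(m,u)
    A=np.c_[(S-c)@u,(S-c)@v]
    # annulus 36..52: penalise points outside
    def f(k):
        r=np.hypot(*(A-k).T);return np.maximum(r-52,0)+np.maximum(37-r,0)
    k=least_squares(f,np.array([0.,-8 if 0 else 0]),method="trf").x
    C=c+k[0]*u+k[1]*v-12.5*m
    print(cam,"normal",m.round(3),"off hook deg",np.degrees(np.arccos(m@n)).round(1),"centre",C.round(1),"rel tcp",(C-e).round(1),"in hook x,y,z",[(float(np.round((C-O)@a,1))) for a in (x,yh,n)],"res",np.abs(f(k)).mean().round(2))
    return C,e
E
python3 -c "
from h import *
center('top');center('scene','scene3');rel()
p=cv2.imread('pics/scene3.png');cv2.imwrite('pics/s3c.png',cv2.resize(p[60:300,260:510],None,fx=2.4,fy=2.4))"
```

```text
top normal [-0.64  -0.106  0.761] off hook deg 4.6 centre [ 548.6 -128.5  197.5] rel tcp [ 1.7 44.4 10.7] in hook x,y,z [-9.6, 25.4, 163.3] res 0.01
scene normal [-0.641 -0.108  0.76 ] off hook deg 4.7 centre [ 548.  -127.3  196.3] rel tcp [ 1.2 45.2 10.9] in hook x,y,z [-10.8, 26.6, 162.6] res 0.01
t 5.97 pos [ 546.6 -172.2  184.3] rot [-3.141 -0.     0.044] F [ 0.7 -0.2 -1.2] w 15.2 gf 86.4
```

View pics/s3c.png

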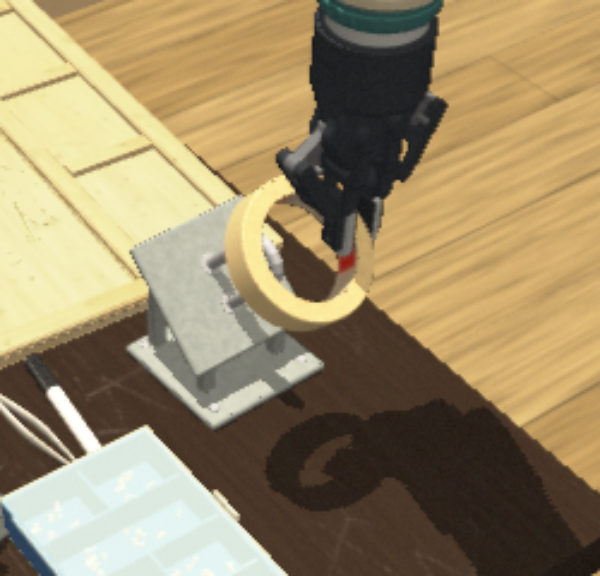

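```bash
python3 -c "
from h import *
T=lambda a,b,c:(O+a*x+b*yh+c*n-[1.4,44.8,10.8]).round(1)
rel(T(0,-9,140),T(0,-9,120),T(0,-9,60),T(0,-9,22))"
```

```text
t 5.97 pos [ 546.6 -172.2  184.3] rot [-3.141 -0.     0.044] F [ 0.7 -0.2 -1.2] w 15.2 gf 86.4
[ 570.9 -206.7  174.9] -> cm [2.28 3.56 0.94]
[ 583.8 -206.2  159.6] -> cm [3.57 3.56 2.47]
[ 622.3 -204.5  113.7] -> cm [7.42 3.56 7.06]
[ 646.7 -203.4   84.6] -> cm [9.86 3.56 9.97]
```

Call:
{"method": "arm_command", "body": {
  "series": [0, 0.5, 1, 0, 0, 0, 1, 2, 0.2, 0, 0, 1.6, 3, 0.5, 0, 0, 2.3, 3.6, 0.9, 0, 0, 2.3, 3.6, 0.9, 0]
}}

```text
clock: 6.38
eef_pos: [572.4, -210.0, 173.7]
tool_rot: [3.14, 0.0, 0.042]
force: [-0.0, 0.2, -3.3]
width: 15.3
gripper_force: 86.3
```

```bash
python3 -c "
from h import *
center('top');center('scene')
T=lambda a,b,c:(O+a*x+b*yh+c*n-[1.4,44.8,10.8]).round(1)
rel(T(0,-9,120),T(0,-9,90),T(0,-9,60),T(0,-9,22))"
```

```text
top normal [-0.636 -0.106  0.764] off hook deg 4.6 centre [ 574.  -165.3  184.2] rel tcp [ 1.6 44.6 10.5] in hook x,y,z [0.1, -12.5, 137.8] res 0.01
scene normal [-0.638 -0.11   0.762] off hook deg 4.8 centre [ 572.9 -163.3  184.6] rel tcp [ 1.4 45.3 10.7] in hook x,y,z [-0.4, -10.4, 138.7] res 0.02
t 6.48 pos [ 571.2 -207.6  174.3] rot [-3.141e+00  2.000e-03  4.300e-02] F [-0.8 -0.2 -1.5] w 15.2 gf 86.4
[ 583.8 -206.2  159.6] -> cm [ 1.27 -0.09  1.46]
[ 603.  -205.3  136.6] -> cm [ 3.2  -0.09  3.76]
[ 622.3 -204.5  113.7] -> cm [ 5.13 -0.09  6.05]
[ 646.7 -203.4   84.6] -> cm [ 7.58 -0.09  8.95]
```

Aligned. I'll slide it down along the hook.

Call:
{"method": "arm_command", "body": {
  "series": [0, 1.0, -0.1, 1.2, 0, 0, 2.0, -0.1, 2.4, 0, 0, 3, -0.1, 3.6, 0, 0, 4.0, -0.1, 4.8, 0, 0, 5.1, -0.1, 6.0, 0]
}}

```text
clock: 6.9
eef_pos: [622.3, -203.3, 114.7]
tool_rot: [-3.141, 0.001, 0.045]
force: [0.1, -0.4, -1.8]
width: 15.2
gripper_force: 86.4
```

```bash
python3 -c "
from h import *
center('top');center('scene','scene4')
T=lambda a,b,c:(O+a*x+b*yh+c*n-[1.4,44.8,10.8]).round(1)
rel(T(0,-9,35),T(0,-9,22))
p=cv2.imread('pics/scene4.png');cv2.imwrite('pics/s4c.png',cv2.resize(p[60:300,260:510],None,fx=2.4,fy=2.4))"
```

```text
top normal [-0.638 -0.106  0.763] off hook deg 4.6 centre [ 623.8 -158.8  125.5] rel tcp [ 1.5 44.6 10.8] in hook x,y,z [0.7, -8.1, 60.6] res 0.01
scene normal [-0.646 -0.095  0.757] off hook deg 4.0 centre [ 624.9 -156.8  123.5] rel tcp [ 1.2 45.4 11.2] in hook x,y,z [0.3, -6.2, 58.4] res 0.01
t 7.0 pos [ 622.4 -202.2  113.1] rot [-3.139e+00  2.000e-03  4.600e-02] F [-0.8  0.5 -1.8] w 15.5 gf 86.4
[ 638.3 -203.8   94.5] -> cm [1.59 0.24 1.86]
[ 646.7 -203.4   84.6] -> cm [2.43 0.24 2.85]
```

View pics/s4c.png

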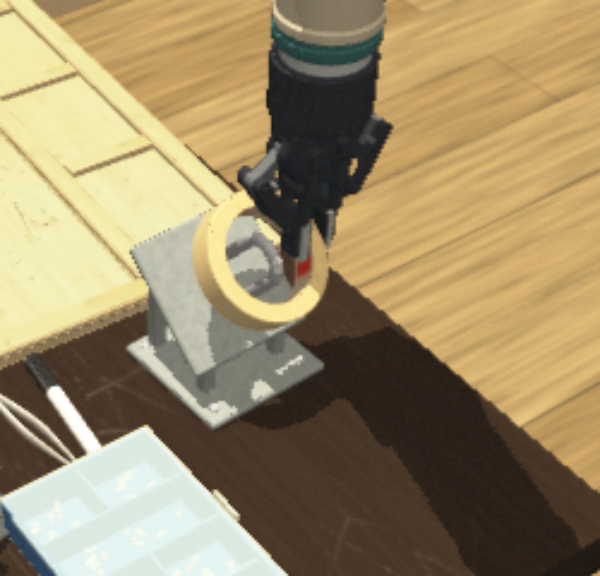

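The crop shows the hook through the roll's hole, with its nose at about (265,250) in the crop. No forces are building up. I'll go on to z ≈ 20 mm.

Call:
{"method": "arm_command", "body": {
  "series": [0, 0.8, 0.2, 0.9, 0, 0, 1.6, 0.2, 1.8, 0, 0, 2.0, 0.2, 2.4, 0, 0, 2.4, 0.2, 2.8, 0, 0, 2.5, 0.2, 2.9, 0]
}}

```text
clock: 7.42
eef_pos: [647.5, -204.6, 85.3]
tool_rot: [-3.141, 0.001, 0.044]
force: [-0.1, -0.3, -2.1]
width: 15.2
gripper_force: 86.3
```

```bash
python3 -c "
from h import *
center('top');center('scene');rel()"
```

```text
top normal [-0.637 -0.113  0.763] off hook deg 5.0 centre [ 649.  -159.7   96.1] rel tcp [ 1.5 44.9 10.7] in hook x,y,z [1.1, -10.2, 22.0] res 0.01
scene normal [-0.647 -0.099  0.756] off hook deg 4.2 centre [ 648.8 -159.4   96.6] rel tcp [ 1.4 45.3 11. ] in hook x,y,z [1.3, -9.8, 22.5] res 0.02
t 7.52 pos [ 647.2 -204.9   86.1] rot [-3.141  0.     0.044] F [-0.  -0.1 -1.5] w 15.1 gf 86.3
```

Call:
{"method": "arm_command", "body": {
  "series": [0, 0, 0, 0.3, 0, 0, -0.1, 0, 0.6, 0, 0, -0.1, 0, 0.7, 0, 0, -0.1, 0, 0.7, 0, 0, -0.1, 0, 0.7, 0]
}}

```text
clock: 7.93
eef_pos: [646.2, -205.1, 79.4]
tool_rot: [-3.142, 0.0, 0.044]
force: [-0.1, 0.5, -1.4]
width: 14.9
gripper_force: 86.4
```

Call:
{"method": "arm_command", "body": {
  "series": [34, 0, 0, 0, 0, 34, 0, 0, 0, 0, 34, 0, 0, 0, 0, 34, 0, 0, 0, 0, 34, 0, 0, 0, 0]
}}

```text
clock: 8.35
eef_pos: [647.3, -207.0, 80.5]
tool_rot: [3.139, -0.003, 0.043]
force: [1.3, -3.8, 2.8]
width: 28.9
gripper_force: 0.5
```

```bash
python3 -c "
from h import *
center('top');center('scene','scene5');rel()
p=cv2.imread('pics/scene5.png');cv2.imwrite('pics/s5c.png',cv2.resize(p[60:300,260:510],None,fx=2.4,fy=2.4))"
```

```text
top normal [-0.642 -0.034  0.766] off hook deg 1.0 centre [ 644.3 -163.    79.3] rel tcp [-3.1 44.  -1.2] in hook x,y,z [-13.4, -13.2, 12.2] res 0.01
scene normal [-0.646 -0.032  0.763] off hook deg 1.0 centre [ 644.1 -163.    79.7] rel tcp [-3.3 44.  -0.8] in hook x,y,z [-13.3, -13.2, 12.7] res 0.03
t 8.45 pos [ 647.4 -206.9   80.4] rot [ 3.139e+00 -3.000e-03  4.300e-02] F [ 2.  -6.1  3.1] w 29.1 gf 0.5
```

View pics/s5c.png

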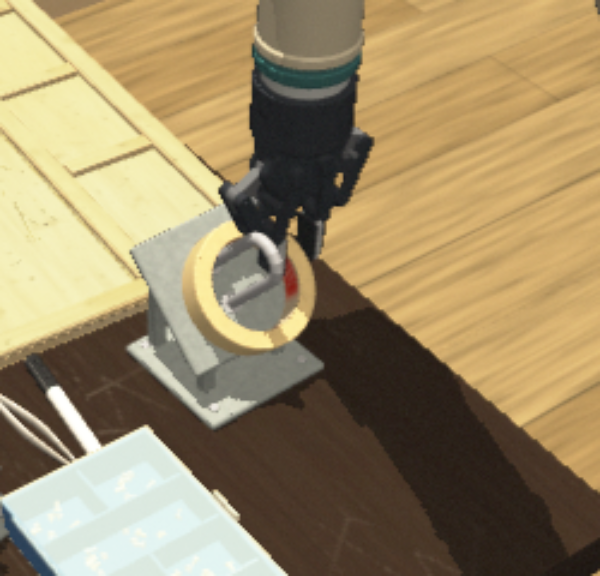

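Seated: z = 12.5 mm, x = −13 mm, 1° off square. A finger seems to be leaning lightly on the hook (6 N), so I'll close slightly, ease sideways and withdraw along the hook axis.

Call:
{"method": "arm_command", "body": {
  "series": [30, 0, 0.2, 0, 0, 30, -0.3, 0.2, -0.35, 0, 30, -0.9, 0.2, -1.1, 0, 30, -1.5, 0.2, -1.8, 0, 30, -2.1, 0.2, -2.5, 0]
}}

```text
clock: 8.87
eef_pos: [624.1, -207.0, 104.8]
tool_rot: [-3.14, 0.001, 0.045]
force: [-0.9, 0.2, -0.1]
width: 25.5
gripper_force: 0.0
```

```bash
python3 -c "
from h import *
Q=center('top');rel()"
```

```text
top normal [-0.645 -0.037  0.763] off hook deg 1.1 centre [ 644.1 -163.7   79.2] rel tcp [ 20.   43.3 -25.6] in hook x,y,z [-13.6, -13.9, 12.3] res 0.01
t 8.92 pos [ 623.6 -207.9  106.4] rot [-3.141e+00  1.000e-03  4.400e-02] F [-1.5 -0.1  1.1] w 25.6 gf 0.0
```

Call:
{"method": "arm_command", "body": {
  "series": [30, -1.2, 0, -1.5, 0, 30, -2.4, 0, -3, 0, 30, -3.6, 0, -4.5, 0, 30, -4.8, 0, -6.5, 0, 30, -6, 0, -9, 0]
}}

```text
clock: 9.33
eef_pos: [563.5, -209.8, 194.3]
tool_rot: [-3.14, 0.003, 0.044]
force: [-0.2, -0.5, 0.3]
width: 25.3
gripper_force: 0.0
```

Call:
{"method": "arm_command", "body": {
  "series": [30, 0, 0, 0, 0, 30, 0, 0, 0, 0, 30, 0, 0, 0, 0, 30, 0, 0, 0, 0, 30, 0, 0, 0, 0]
}}

```text
clock: 9.75
eef_pos: [565.2, -210.1, 193.2]
tool_rot: [-3.141, 0.002, 0.045]
force: [-0.6, 0.5, 0.4]
width: 25.8
gripper_force: 0.0
```

```bash
python3 -c "
from h import *
import h
Q,e,p=fitroll('top',rad=1)
_f=h.fitroll
def g(cam='top',name=None):
    p,d=viewer.get_image(cam);P=cloud(d,viewer.camera_model(cam));f=p.astype(int)
    k=(f[...,0]>140)&(f[...,0]-f[...,2]>25)&(np.linalg.norm(P-[644,-163,79],axis=-1)<65)
    return P[k],monitor.read_state()['eef_pos'],p
h.fitroll=g
center('top');center('scene');rel()"
```

```text
top normal [-0.644 -0.038  0.764] off hook deg 1.1 centre [ 644.3 -163.6   79.5] rel tcp [  79.    46.7 -113.8] in hook x,y,z [-13.3, -13.8, 12.4] res 0.01
scene normal [-0.639 -0.026  0.769] off hook deg 1.0 centre [ 643.7 -162.4   79.8] rel tcp [  78.3   48.  -113.7] in hook x,y,z [-13.5, -12.6, 13.0] res 0.01
t 9.9 pos [ 565.3 -210.4  193.5] rot [-3.141e+00  1.000e-03  4.400e-02] F [ 0.5 -0.6 -0.1] w 25.8 gf 0.0
```

```bash
python3 -c "
from cell import workorder
print(workorder.finish_job())"
```

```text
the job is handed in; nothing more can be done
None
```

The roll hangs released on the empty hook, measured flat against the plate (centre 12.4–13 mm out, about 1° off square); the job was handed in at about 10 s, and no verdict was returned.

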